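Hook a shelf bracket into the slotted upright and press it down to lock

TASK

Hang the blue shelf bracket on the slotted upright: put its two hooks into the upper pair of slots, ease it down until it hangs by its hooks on the orange sprung rest, and let go of it there. Then press it down fully home, so that the brass spring bolt snaps out over its back plate and holds it locked, and leave it. Do not shift the jar, the slide box or the yellow bin.

Things in the scene. Friction and masses are not known exactly. Their poses are not given: they have to be found in the camera images.
- web_mid (a point): Grip point of the loose blue bracket (0.17-0.35 kg), standing on its shelf. x points to its back plate and hooks, z up. Upright web 10 mm thick (y), joining shelf and plate, 3 to 77 mm in front (-x) of the plate's rear face, top edge 80 mm above the underside. Point: mid-thickness, 50 mm in front of the plate's rear face, 45 mm above the underside. Shelf 84 mm wide, 105 mm long, 5 mm thick.
- hooks (a point): Mid-way between the bracket's two dark steel hooks, on the rear face (+x) of the back plate (70 mm wide, 80 mm tall, 5 mm thick), 55 mm above the underside: the lower edge of the necks. Hooks are 19 mm to each side (y), 6 mm wide, stick out 12 mm behind the plate; necks 6 mm tall; the lip at each end hangs 12 mm below the neck, leaving 7 mm between plate and lip for the 4 mm sheet.
- press (a point): On the yellow top edge of the bracket's web (10 mm wide, level with the plate's top), 32 mm in front of the plate's rear face: the place to press down. From hanging on the rest, home is about 6 mm lower; the push needed is 10 to 20 N; it locks within the last 1.5 mm. The upright's top is 22 mm above this edge when home.
- stand: Fixed stand with a slotted upright, a steel channel 76 mm wide, on a post; grey foot 12 mm thick, 110 mm wide, 25 mm out in front of the slotted face. Origin at bench level on the plane of the slotted face, mid-width; x points into the upright (the face looks to -x), z up. The upright is clamped on the post at a height that differs each time and is not given: find its slots by touch or sight.
- slot_zone (a point): Fixed on the stand, on the slotted face, mid-width, 175 mm above the bench. The upper slots lie 19 mm to each side, 10 mm wide, 24 mm tall; their lower edge is up to 8 mm above or below this point. Hooks enter along +x with the necks' lower edge 12 to 18 mm above the slots' lower edge; else they stop at the sheet, plate 12 mm off it. Probe with a few N: hard hits tip the bracket in the grip. Slots 93 mm lower: not used.
- rest (a joint): Orange sprung rest under the bracket's back plate, 10 mm out from the face. With the hooks in and the plate at the sheet, lower the bracket: it settles here, necks 6 mm above the slots' lower edges, and stays when let go. Value in m: 0 up, 0.006 with the bracket fully down, about 0.0045 once locked under the bolt; pushes back 6 N (at 0) to 10 N.
- bolt (a joint): Brass spring bolt, 12 mm wide, standing out 10 mm from the face at mid-width, just above the slots. Value in m: 0 fully out, grows as the back plate pushes it in (2 to 3 N). About 0.004 to 0.007 while the bracket hangs unlocked, leaning out up to 0.07 rad; springs back to 0 over the plate's top edge when the bracket is pressed home, and so locks it.
- jar: Loose open glass jar, 56 mm across, 70 mm tall, bystander. Origin at the centre of its underside.
- slide_box: Loose closed green and white slide box, 90 x 50 x 30 mm, bystander. Origin at the centre of its underside.
- bin: Loose yellow open bin, 120 x 80 x 55 mm, bystander. Origin at the centre of its underside.
Not all that is in view belongs to the job. There is more than one size of the part that bears web_mid; the job needs the largest.

How it is judged:
By the outcome, as a careful person would: the job done as asked, in the order asked, and still so for the second after the job is handed in, with the robot touching nothing.
It also fails if it takes over 64 s, if anything falls off the work surface, if the arm or the gripper's body presses on something with over 40 N, if the wrist force passes 120 N, or if a joint passes its speed limit or range.

ROBOT

A 6-joint arm with a two-finger parallel gripper is mounted at the origin on the work surface. World frame = base frame: x ahead of the robot, y to its left, z up, the work surface at z = 0. Lengths are in m, angles in rad, forces in N, time in s.
With the tool pointing down it reaches from about 0.35 to 0.85 m from the base axis. Payload 8.1 kg.
Tool frame: the origin (TCP) lies midway between the tips of the shut fingers; the grasp point (between the pads) lies 19 mm behind it; z points along the fingers, y is the line along which they close (so a half turn about z gives the same grasp; the last joint's range is limited). The gripper opens to 93 mm and grips with 3 to 60 N. Pads are 15 mm wide; open, the fingers measure 128 mm over their backs; the gripper's body (75 mm by 188 mm) begins 65 mm behind the grasp point.
Start: joints at [-1.231, 0.13, 1.488, -0, 1.523, -0.085], TCP at [0.247, -0.547, 0.219] pointing down, gripper open.
Joint ranges: [-2.96, 2.96], [-0.89, 2.26], [0.02, 2.5], [-1.34, 4.48], [0, 2.73], [-2.66, 2.66]. Speed limits (rad/s): [2.39, 2.39, 2.79, 3.14, 3.14, 3.14].

INTERFACE

Orientations are given as a rotation vector (axis times angle).
In Python, from plant import read_state, read_camera, get_calibration, close_job gives the robot as it stands.
- The arm moves only by the shell command python3 -m crank 'ROWS' [FORCE]. ROWS is JSON, a list that holds one entry, the list of rows, each a list of 7 numbers: the gripper's target within -1 to 1 (fully open at 1, half-way at 0, shut at -1), then the shift along the tool's x, y, z as a fraction of full scale, then the turn, a rotation vector about the tool's x, y, z as a fraction of full scale. In form: [[[grip, x, y, z, rx, ry, rz], ...]]. A call has exactly 5 rows; each row is the pose to reach, as a shift and turn from the pose commanded when the call began, along the tool's axes at that moment; what a row does not reach only later rows make up. Full scale, the value 1, is 0.5 m for a shift and 90 degrees for a turn. A row lasts 1/8 s, in which the tool goes at most 62.5 mm and 10.7 degrees, less where a joint would pass 70% of its speed; a pose out of reach is approached as far as the arm can. A call with a number of a shift or a turn outside -1 to 1 is refused whole. A call with a gripper value outside its range is refused whole. The fingers move at their own pace and stop on an object; FORCE is the grip in N (left out, the last holds). Time passes only in rows, so rows that repeat a pose let the fingers close, or fill a call up. It gives the time, the measured TCP pose, the force, the opening and the grip force at its end, in the units of the state.
- read_state(): the state, without advancing time (a new reading comes with each control period).
- read_camera(name): name is "scene" or "top"; returns the picture (420x560x3 uint8, red, green, blue); there is no depth.
- get_calibration(name): a dict with "fx", "fy", "cx", "cy" (pixels), "dist_coeffs" ([k1, k2, p1, p2, k3] as OpenCV has them; the pictures are not rectified), "eye" and "orientation" of the camera in the world. Camera axes: x right, y down, z forward; pixel columns grow to the right and rows downward; lengths in m; the calibration is good to about 2 mm. A picture is of the moment at which its call begins. get_calibration takes no time and is no camera call.
- close_job(): hands the job in; it is judged then, once.
The state is a dict: "t": time; "q": joint angles; "dq": joint speeds; "joint_torque": joint torques, N m; "tool_pos": TCP position; "orientation": TCP orientation; "force": force on the tool from outside, world axes, zero at the start; "wrist_torque": the same for the moment, N m; "opening": finger opening in m; "gripper_force": force on a finger pad.
Only numpy, scipy, OpenCV 4.12 (cv2) and the standard library are available. Lean on these libraries where they do the work, as an engineer would, in place of code of your own. Each camera call takes 0.05 s, during which the arm holds its last target. There are 200 camera calls.

## Working session

There is one attempt and no reset: what is moved stays moved. The work goes in short steps, Python scripts to look and compute and a shell command to move; the robot and the scene stay as the last step left them, time stands still between calls to the robot, and variables do not carry over. Pictures are saved under pics/ and viewed, at most 10 in all, crops included, and the job is handed in when it is done.

```bash
mkdir -p pics; ls; python3 - <<'E'
from plant import *
import cv2
for n in("scene","top"):
    im=read_camera(n); cv2.imwrite(f"pics/{n}0.png",im[:,:,::-1]); print(get_calibration(n))
print(read_state())
E
```

```text
pics
{'fx': 389.9664821642271, 'fy': 389.9664821642271, 'cx': 288.9947239153772, 'cy': 204.70212524928746, 'dist_coeffs': array([-0.03016511,  0.        ,  0.        ,  0.        ,  0.        ]), 'eye': array([1.39564239, 0.26374344, 0.71293498]), 'orientation': array([-1.46139334, -1.84511306,  0.99616151])}
{'fx': 471.9316286414008, 'fy': 471.9316286414008, 'cx': 280.7770557717134, 'cy': 209.07143886294458, 'dist_coeffs': array([-0.06409847,  0.        ,  0.        ,  0.        ,  0.        ]), 'eye': array([0.43068708, 0.05433367, 1.46720119]), 'orientation': array([-2.18246484,  2.16353566, -0.08413389])}
{'t': 0.1, 'q': array([-1.23138934e+00,  1.31050207e-01,  1.48916200e+00, -1.92564710e-05,
        1.52298354e+00, -8.54187297e-02]), 'dq': array([ 0.00105706, -0.00041224, -0.00231915,  0.00122994,  0.00028583,
        0.00042489]), 'joint_torque': array([ 3.28704344e-03, -5.61339533e+01, -4.93096411e+01,  7.71478261e-02,
        2.92003871e-02, -6.49483582e-05]), 'tool_pos': array([ 0.24713314, -0.54619026,  0.21771811]), 'orientation': array([-3.06943323e+00, -6.61974572e-01,  3.48721841e-04]), 'force': array([-0.28638823,  0.48049821, -0.46095182]), 'wrist_torque': array([0.03019496, 0.00018358, 0.01943702]), 'gripper_force': 0.0, 'opening': 0.09293986525065102}
```

View pics/scene0.png

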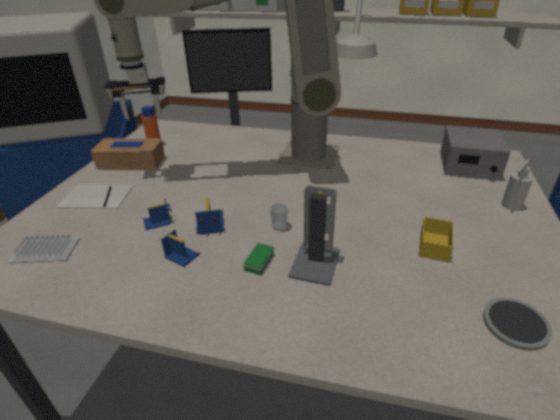

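View pics/top0.png

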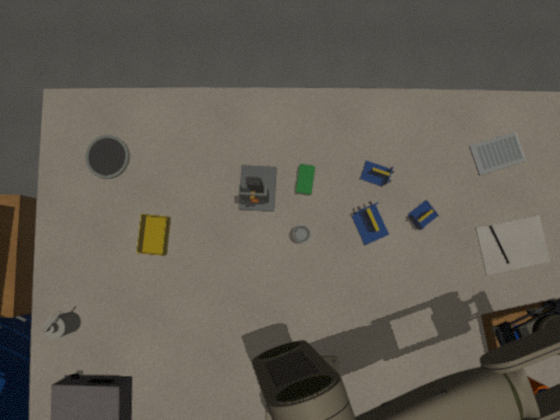

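Top view: three brackets, at (370,222), (423,214) and (377,173); the largest is at (370,222). The stand is at (257,188), jar (300,234), slide box (305,179), bin (153,235). I'll enlarge it.

```bash
python3 - <<'E'
import cv2,numpy as np
im=cv2.imread("pics/top0.png")
a=cv2.resize(im[155:255,230:280],None,fx=6,fy=6,interpolation=cv2.INTER_CUBIC)
b=cv2.resize(im[155:255,340:400],None,fx=6,fy=6,interpolation=cv2.INTER_CUBIC)
cv2.imwrite("pics/crop1.png",cv2.convertScaleAbs(np.hstack([a,b]),alpha=1.5))
E
cat > h.py <<'E'
import numpy as np,cv2
from scipy.spatial.transform import Rotation as R
from plant import *
def ray(n,u,v,z):
    c=get_calibration(n);K=np.array([[c['fx'],0,c['cx']],[0,c['fy'],c['cy']],[0,0,1]])
    p=cv2.undistortPoints(np.array([[[u,v]]],float),K,c['dist_coeffs'])[0,0]
    d=R.from_rotvec(c['orientation']).apply([p[0],p[1],1]);e=c['eye']
    return (e+d*(z-e[2])/d[2])[:2]
def proj(n,P):
    c=get_calibration(n);K=np.array([[c['fx'],0,c['cx']],[0,c['fy'],c['cy']],[0,0,1]])
    q=R.from_rotvec(c['orientation']).inv().apply(np.atleast_2d(P)-c['eye'])
    return cv2.projectPoints(q,np.zeros(3),np.zeros(3),K,c['dist_coeffs'])[0][:,0]
E
```

```text
(no output)
```

View pics/crop1.png

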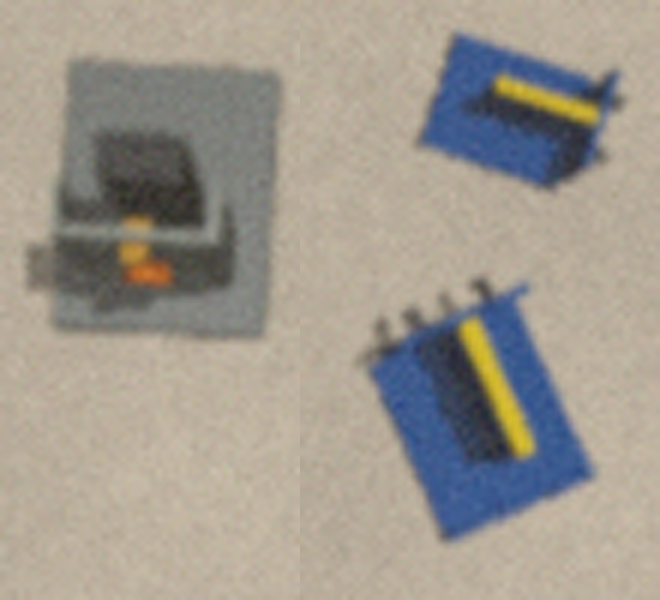

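```bash
python3 - <<'E'
from h import *
f=lambda X,Y,ox:((X+.5)/6-.5+ox,(Y+.5)/6-.5+155)
W=[ray("top",*f(*p,340),.08) for p in((170,322),(225,456))]
S=[ray("top",*f(*p,340),.005) for p in((144,540),(294,476))]
P=[ray("top",*f(*p,340),.08) for p in((228,288),)]
print("web",W,np.linalg.norm(W[0]-W[1])); print("shelf front",S,np.linalg.norm(S[0]-S[1]),"plate R top",P)
d=W[0]-W[1];s=S[1]-S[0];print("yaw",np.arctan2(d[1],d[0]),np.arctan2(s[0],-s[1]))
F=[ray("top",*f(*p,230),.012) for p in((70,60),(280,70),(268,337),(50,328))]
print("foot",F)
e=F[2]-F[3];e2=F[1]-F[0];print("yaw stand",np.arctan2(e[0],-e[1]),np.arctan2(e2[0],-e2[1]),np.linalg.norm(e))
for z in(.214,.222,.23):print("uptop",z,[ray("top",*f(*p,230),z) for p in((57,232),(220,237))])
u=(S[0]+S[1])/2;y=.5*(np.arctan2(d[1],d[0])+np.arctan2(s[0],-s[1]));D=np.array([np.cos(y),np.sin(y)])
print("webmid via shelf",u+.055*D,"via web",(W[0]+W[1])/2-.010*D)
E
```

```text
web [array([ 0.55523711, -0.19002128]), array([ 0.48949663, -0.21665525])] 0.07093079909564792
shelf front [array([ 0.44905196, -0.18912079]), array([ 0.48260516, -0.26703323])] 0.0848302084504344 plate R top [array([ 0.57229959, -0.21881101])]
yaw 0.38492791326705345 0.4066487866808172
foot [array([0.69509453, 0.19272646]), array([0.69058443, 0.08324358]), array([0.55115507, 0.08804507]), array([0.55487385, 0.20071728])]
yaw stand -0.032993343454611496 -0.04117135125173107 0.11273356069402296
uptop 0.214 [array([0.58064458, 0.17800448]), array([0.57896841, 0.10522051])]
uptop 0.222 [array([0.5796873 , 0.17721501]), array([0.57802183, 0.10489567])]
uptop 0.23 [array([0.57873003, 0.17642553]), array([0.57707526, 0.10457083])]
webmid via shelf [ 0.51657667 -0.20687255] via web [ 0.51313994 -0.20719362]
```

```bash
cat >> h.py <<'E'
def to(p,yaw):
    s=read_state();r=R.from_rotvec(s['orientation']);D=np.array([[np.cos(yaw),np.sin(yaw),0],[np.sin(yaw),-np.cos(yaw),0],[0,0,-1]])
    print("shift",np.round(r.inv().apply(np.array(p)-s['tool_pos'])/.5,4),"turn",np.round((r.inv()*R.from_matrix(D)).as_rotvec()/(np.pi/2),4))
E
python3 -c "
from h import *
to([.515,-.207,.15],.395)"
```

```text
shift [ 0.7677 -0.3971  0.1362] turn [-0.001  -0.0001  0.019 ]
```

```bash
python3 -m crank '[[[0,0.11,-0.057,0.02,0,0,0.005],[0,0.22,-0.114,0.04,0,0,0.01],[0,0.33,-0.17,0.06,0,0,0.015],[0,0.44,-0.228,0.08,0,0,0.019],[0,0.55,-0.285,0.1,0,0,0.019]]]' 30
python3 -m crank '[[[0,0.11,-0.057,0.02,0,0,0],[0,0.217,-0.112,0.036,0,0,0],[0,0.217,-0.112,0.036,0,0,0],[0,0.217,-0.112,0.036,0,0,0],[0,0.217,-0.112,0.036,0,0,0]]]'
python3 - <<'E'
from h import *
a=read_camera("top");b=read_camera("scene")
a=cv2.resize(a[155:255,330:430],None,fx=4,fy=4,interpolation=cv2.INTER_CUBIC)
b=cv2.resize(b[160:260,140:240],None,fx=4,fy=4,interpolation=cv2.INTER_CUBIC)
cv2.imwrite("pics/g1.png",cv2.convertScaleAbs(np.hstack([a,b])[:,:,::-1],alpha=1.4))
to([.515,-.207,.026],.395)
E
```

```text
t: 0.72
tool_pos: [0.4391, -0.3026, 0.1683]
orientation: [-3.08, -0.616, 0.0]
force: [0.8, -1.7, -0.9]
opening: 0.0485
gripper_force: 0.0
t: 1.35
tool_pos: [0.5163, -0.2122, 0.1509]
orientation: [3.081, 0.614, -0.0]
force: [-0.2, 0.8, -0.3]
opening: 0.0464
gripper_force: 0.0
shift [ 0.0015 -0.011   0.2501] turn [ 0.0002 -0.0001 -0.0014]
```

View pics/g1.png

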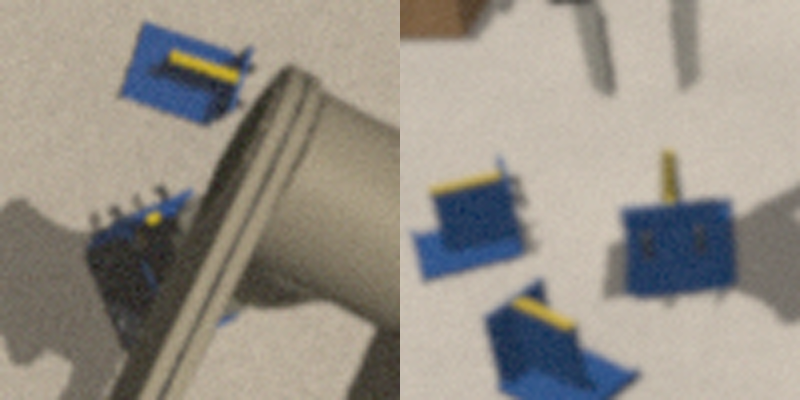

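Left: the arm hides the web from above. Right: the fingertips (605,90) and (685,85) straddle the web (669,175) from above. Descend.

```bash
python3 -m crank '[[[0,0.0015,-0.011,0.06,0,0,0],[0,0.0015,-0.011,0.125,0,0,0],[0,0.0015,-0.011,0.19,0,0,0],[0,0.0015,-0.011,0.25,0,0,0],[0,0.0015,-0.011,0.25,0,0,0]]]'
python3 -c "
from h import *
to([.515,-.207,.026],.395)"
```

```text
t: 2.08
tool_pos: [0.5129, -0.2054, 0.0234]
orientation: [-3.078, -0.613, 0.007]
force: [0.1, 0.8, 0.0]
opening: 0.0466
gripper_force: 0.0
shift [ 0.0027  0.0046 -0.0053] turn [-0.0026  0.0022 -0.001 ]
```

```bash
python3 -m crank '[[[-1,0,0,0,0,0,0],[-1,0,0,0,0,0,0],[-1,0,0,0,0,0,0],[-1,0,0,0,0,0,0],[-1,0,0,0,0,0,0]]]' 40
python3 -c "
from h import *
s=read_state();print(s['tool_pos'],s['force'],s['opening'])
to([.515,-.207,.20],-.033)"
```

```text
t: 2.7
tool_pos: [0.516, -0.2059, 0.0265]
orientation: [3.08, 0.616, 0.001]
force: [-0.8, -0.4, 4.5]
opening: 0.0094
gripper_force: 39.9
[ 0.51596713 -0.2058821   0.02651479] [-0.81054082 -0.35653303  4.51702092] 0.009380751567715095
shift [-0.0024  0.0016 -0.347 ] turn [ 0.0004 -0.0005  0.2725]
```

```bash
python3 -m crank '[[[-1,0,0,-0.05,0,0,0],[-1,0,0,-0.15,0,0,0],[-1,0,0,-0.25,0,0,0.05],[-1,0,0,-0.3,0,0,0.1],[-1,0,0,-0.3,0,0,0.15]]]'
python3 - <<'E'
from h import *
b=read_camera("scene")
b=cv2.resize(b[175:285,270:350],None,fx=7,fy=7,interpolation=cv2.INTER_CUBIC)[:600]
cv2.imwrite("pics/up.png",cv2.convertScaleAbs(b[:,:,::-1],alpha=1.4))
to([.488,.1445,.175],-.033)
E
```

```text
t: 3.32
tool_pos: [0.5168, -0.2062, 0.1785]
orientation: [3.13, 0.246, 0.006]
force: [-0.1, 0.0, -4.0]
opening: 0.0093
gripper_force: 39.9
shift [ 0.0515 -0.7009  0.0031] turn [ 0.0005 -0.0009  0.1184]
```

View pics/up.png

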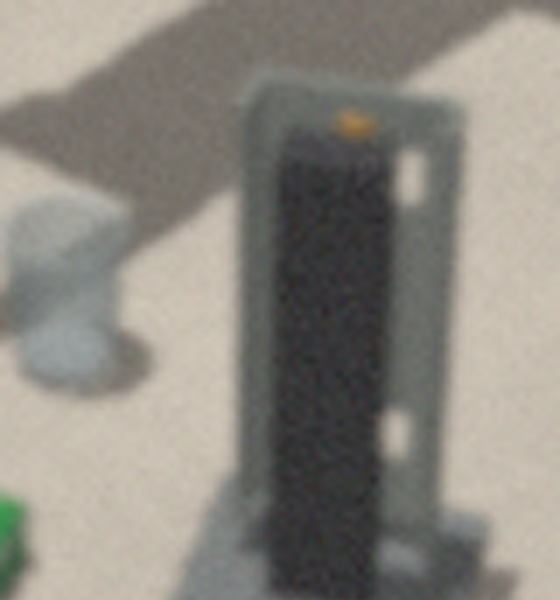

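The back of the upright: right-hand (+y) upper slot spans crop x 400–425, y 150–206; lower slot x 387–410, y 405–461; bolt at (355,124). I'll turn these into heights.

```bash
python3 - <<'E'
from h import *
from scipy.optimize import least_squares
g=lambda X,Y:np.array([(X+.5)/7-.5+270,(Y+.5)/7-.5+175])
up=(g(399,178)+g(426,178))/2
obs=[g(412,206)[1],g(412,150)[1],g(398,461)[1],g(398,404)[1]]
def pts(y,z):return [[.578,y,z],[.582,y,z+.024],[.578,y,z-.093],[.582,y,z-.069]]
f=lambda p:np.r_[[a[1]-o for a,o in zip(proj("scene",pts(*p)),obs)], [proj("scene",pts(*p))[0][0]-g(412,0)[0],proj("scene",pts(*p))[2][0]-g(398,0)[0]]]
r=least_squares(f,[.16,.175],x_scale=.01);print(r.x,r.fun)
E
python3 -m crank '[[[-1,0.01,-0.1,0,0,0,0.03],[-1,0.02,-0.2,0,0,0,0.06],[-1,0.03,-0.32,0,0,0,0.09],[-1,0.04,-0.44,0,0,0,0.118],[-1,0.05,-0.54,0,0,0,0.118]]]'
python3 -m crank '[[[-1,0,-0.1,0,0,0,0],[-1,0.001,-0.161,0.003,0,0,0],[-1,0.001,-0.161,0.003,0,0,0],[-1,0.001,-0.161,0.003,0,0,0],[-1,0.001,-0.161,0.003,0,0,0]]]'
python3 - <<'E'
from h import *
b=read_camera("scene");a=read_camera("top")
b=cv2.resize(b[165:265,265:345],None,fx=6,fy=6,interpolation=cv2.INTER_CUBIC)
a=cv2.resize(a[150:250,230:280],None,fx=6,fy=6,interpolation=cv2.INTER_CUBIC)
cv2.imwrite("pics/up2.png",cv2.convertScaleAbs(np.hstack([b,a])[:,:,::-1],alpha=1.4))
to([.498,.1445,.170],-.033)
print(read_state()['tool_pos'],read_state()['force'])
E
```

```text
[0.16404583 0.1596769 ] [ 2.87821482  3.76612315 -4.62908896 -2.76848457 -0.10244555  0.2687081 ]
t: 4.0
tool_pos: [0.496, 0.067, 0.1747]
orientation: [-3.141, 0.039, 0.003]
force: [0.6, -0.1, -2.7]
opening: 0.0098
gripper_force: 39.9
t: 4.62
tool_pos: [0.4999, 0.1443, 0.174]
orientation: [3.141, -0.042, -0.001]
force: [0.1, -0.4, -2.9]
opening: 0.0098
gripper_force: 39.9
shift [-0.0041 -0.0001  0.0085] turn [0.0001 0.0001 0.0036]
[0.50004529 0.1443955  0.17422635] [ 0.39836866 -0.96318365 -4.53794754]
```

View pics/up2.png

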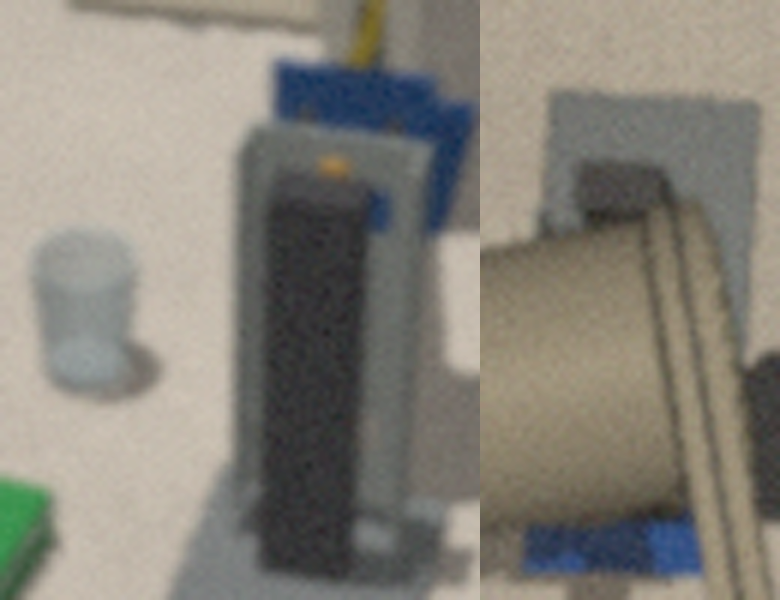

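Bracket stands in front of the upright with its plate (blue) visible above the top and through the right slot (375,210); laterally well aligned. The height fit had big residuals, so I check the scene calibration against the foot.

```bash
python3 - <<'E'
from h import *
print(proj("scene",[[.695,.1927,.012],[.6906,.0832,.012],[.695,.1927,.0],[.578,.1774,.222],[.578,.105,.222],[.578,.161,.175],[.578,.161,.082]]))
im=cv2.imread("pics/scene0.png")
b=cv2.resize(im[175:290,270:355],None,fx=5,fy=5,interpolation=cv2.INTER_CUBIC)
import numpy as np
g=cv2.cvtColor(im,cv2.COLOR_BGR2GRAY)
for c in (326,327,328,329):print(c,g[185:250,c])
E
```

```text
[[329.77660932 283.13960548]
 [287.45150902 275.00493368]
 [329.53940644 286.57981258]
 [334.94526845 186.35924826]
 [305.81504772 183.05332692]
 [327.4070251  201.67317003]
 [325.81388564 231.07900601]]
326 [127 128 118  98  82  73  76  75  72  70  65  71  76  82  79  80  87  85
  76  65  60  58  55  58  59  55  56  60  58  57  62  62  65  61  63  64
  64  63  63  65  66  67  69  73  68  68  69  73  86 110 123 124 123 123
 114  94  80  73  74  76  75  74  74  70  61]
327 [123 123 118 101  82  77  74  72  72  70  72  84 101 106 109 110 113 112
 101  85  78  68  71  66  69  73  67  71  73  71  67  72  70  70  68  73
  70  73  71  74  76  73  72  72  73  70  75  75  84 108 118 122 120 117
 107  93  80  79  75  74  76  74  77  71  62]
328 [126 130 118 106  82  75  72  74  76  71  79  96 112 121 125 128 124 122
 111  95  78  74  74  73  74  75  74  72  70  74  73  75  75  76  71  71
  71  76  74  74  76  76  76  77  74  76  72  79  81  93  98 101 101  97
  93  83  77  72  78  76  76  75  72  75  68]
329 [128 129 121 107  86  78  77  73  72  71  79  96 110 120 118 120 122 119
 107  90  77  73  73  78  75  77  72  76  78  78  75  74  73  76  76  77
  74  74  72  73  75  74  76  76  72  75  75  73  78  80  83  84  83  84
  80  77  75  75  75  77  74  72  76  73  69]
```

```bash
python3 -c "
from h import *
to([.506,.1445,.1545],-.033)"
python3 -m crank '[[[-1,0.004,0,0.012,0,0,0.002],[-1,0.008,0,0.025,0,0,0.004],[-1,0.012,0,0.039,0,0,0.004],[-1,0.012,0,0.039,0,0,0.004],[-1,0.012,0,0.039,0,0,0.004]]]'
python3 -c "
from h import *
s=read_state();print(s['tool_pos'],s['force'],s['wrist_torque'])
to([.515,.1445,.1545],-.033)"
```

```text
shift [ 0.0119 -0.0005  0.0395] turn [0.0001 0.0001 0.0036]
t: 5.35
tool_pos: [0.506, 0.1452, 0.1548]
orientation: [3.141, -0.051, -0.0]
force: [0.3, 0.6, -3.2]
opening: 0.0098
gripper_force: 39.9
[0.50596914 0.14523331 0.15479174] [ 0.33598131  0.5865819  -3.18064948] [0.0296889  0.0288059  0.01518033]
shift [0.0181 0.0009 0.0006] turn [0.     0.0001 0.0005]
```

```bash
python3 -m crank '[[[-1,0.004,0.001,0,0,0,0],[-1,0.008,0.001,0,0,0,0],[-1,0.012,0.001,0,0,0,0],[-1,0.016,0.001,0,0,0,0],[-1,0.018,0.001,0,0,0,0]]]'
python3 -m crank '[[[-1,0.002,0,0,0,0,0],[-1,0.004,0,0,0,0,0],[-1,0.006,0,0,0,0,0],[-1,0.008,0,0,0,0,0],[-1,0.008,0,0,0,0,0]]]'
```

```text
t: 5.98
tool_pos: [0.5151, 0.1444, 0.1548]
orientation: [3.141, -0.051, 0.0]
force: [-0.1, 0.0, -2.9]
opening: 0.0097
gripper_force: 39.9
t: 6.6
tool_pos: [0.519, 0.1443, 0.1548]
orientation: [3.141, -0.051, -0.0]
force: [0.7, 0.2, -2.5]
opening: 0.01
gripper_force: 39.9
```

```bash
python3 -m crank '[[[-1,0.002,0,0,0,0,0],[-1,0.004,0,0,0,0,0],[-1,0.006,0,0,0,0,0],[-1,0.006,0,0,0,0,0],[-1,0.006,0,0,0,0,0]]]'
```

```text
t: 7.22
tool_pos: [0.5219, 0.1442, 0.1548]
orientation: [3.141, -0.051, -0.0]
force: [-2.1, -0.1, -3.1]
opening: 0.0099
gripper_force: 39.9
```

```bash
python3 -m crank '[[[-1,0.001,0,0,0,0,0],[-1,0.002,0,0,0,0,0],[-1,0.003,0,0,0,0,0],[-1,0.003,0,0,0,0,0],[-1,0.003,0,0,0,0,0]]]'
python3 -m crank '[[[-1,0.001,0,0,0,0,0],[-1,0.002,0,0,0,0,0],[-1,0.003,0,0,0,0,0],[-1,0.003,0,0,0,0,0],[-1,0.003,0,0,0,0,0]]]'
```

```text
t: 7.85
tool_pos: [0.5234, 0.1441, 0.1548]
orientation: [3.141, -0.051, -0.0]
force: [-2.2, 0.4, -2.3]
opening: 0.01
gripper_force: 39.9
t: 8.48
tool_pos: [0.5249, 0.144, 0.1548]
orientation: [3.141, -0.051, -0.0]
force: [-2.8, 0.3, -3.2]
opening: 0.01
gripper_force: 39.9
```

```bash
python3 -m crank '[[[-1,0.002,0,0,0,0,0],[-1,0.004,0,0,0,0,0],[-1,0.006,0,0,0,0,0],[-1,0.006,0,0,0,0,0],[-1,0.006,0,0,0,0,0]]]'
python3 -m crank '[[[-1,0.001,0,0,0,0,0],[-1,0.002,0,0,0,0,0],[-1,0.004,0,0,0,0,0],[-1,0.004,0,0,0,0,0],[-1,0.004,0,0,0,0,0]]]'
```

```text
t: 9.1
tool_pos: [0.528, 0.1439, 0.1548]
orientation: [3.141, -0.051, -0.0]
force: [-3.6, -1.3, -2.3]
opening: 0.0096
gripper_force: 40.0
t: 9.72
tool_pos: [0.5295, 0.144, 0.1548]
orientation: [-3.141, 0.051, 0.002]
force: [-5.5, -0.3, -2.1]
opening: 0.0099
gripper_force: 40.0
```

```bash
python3 -m crank '[[[-1,-0.001,0,0.003,0,0,0],[-1,-0.001,0,0.006,0,0,0],[-1,-0.001,0,0.009,0,0,0],[-1,-0.001,0,0.011,0,0,0],[-1,-0.001,0,0.011,0,0,0]]]'
```

```text
t: 10.35
tool_pos: [0.5294, 0.144, 0.1491]
orientation: [-3.141, 0.051, 0.0]
force: [-3.4, 0.3, -3.3]
opening: 0.0098
gripper_force: 40.0
```

```bash
python3 -m crank '[[[-1,0,0,0.001,0,0,0],[-1,0,0,0.003,0,0,0],[-1,0,0,0.004,0,0,0],[-1,0,0,0.004,0,0,0],[-1,0,0,0.004,0,0,0]]]'
```

```text
t: 10.98
tool_pos: [0.5294, 0.1439, 0.1472]
orientation: [3.141, -0.051, -0.0]
force: [-2.9, -0.8, -2.7]
opening: 0.0098
gripper_force: 40.0
```

```bash
python3 -m crank '[[[-1,0,0,0.001,0,0,0],[-1,0,0,0.002,0,0,0],[-1,0,0,0.003,0,0,0],[-1,0,0,0.003,0,0,0],[-1,0,0,0.003,0,0,0]]]'
python3 -m crank '[[[-1,0,0,0.001,0,0,0],[-1,0,0,0.002,0,0,0],[-1,0,0,0.002,0,0,0],[-1,0,0,0.002,0,0,0],[-1,0,0,0.002,0,0,0]]]'
```

```text
t: 11.6
tool_pos: [0.5295, 0.1439, 0.1466]
orientation: [-3.141, 0.051, -0.001]
force: [-6.2, -1.1, 2.9]
opening: 0.0098
gripper_force: 40.0
t: 12.22
tool_pos: [0.5295, 0.144, 0.1457]
orientation: [3.141, -0.051, 0.0]
force: [-7.6, -0.6, 4.1]
opening: 0.0097
gripper_force: 40.0
```

```bash
python3 -m crank '[[[-1,0,0,0.001,0,0,0],[-1,0,0,0.002,0,0,0],[-1,0,0,0.002,0,0,0],[-1,0,0,0.002,0,0,0],[-1,0,0,0.002,0,0,0]]]'
```

```text
t: 12.85
tool_pos: [0.5295, 0.144, 0.1448]
orientation: [-3.141, 0.051, -0.001]
force: [-7.5, 0.1, 5.1]
opening: 0.0099
gripper_force: 40.0
```

```bash
python3 -m crank '[[[-1,0,0,-0.001,0,0,0],[-1,0,0,-0.003,0,0,0],[-1,0,0,-0.003,0,0,0],[-1,0,0,-0.003,0,0,0],[-1,0,0,-0.003,0,0,0]]]'
python3 -m crank '[[[-0.6,0,0,0,0,0,0],[-0.4,0,0,0,0,0,0],[-0.2,0,0,0,0,0,0],[-0.2,0,0,0,0,0,0],[-0.2,0,0,0,0,0,0]]]'
```

```text
t: 13.48
tool_pos: [0.5295, 0.1439, 0.1458]
orientation: [-3.141, 0.051, -0.0]
force: [-6.0, 0.1, 1.5]
opening: 0.0101
gripper_force: 40.0
t: 14.1
tool_pos: [0.5295, 0.1439, 0.1454]
orientation: [3.141, -0.051, 0.0]
force: [-0.6, 0.0, -0.0]
opening: 0.0368
gripper_force: 0.0
```

```bash
python3 -m crank '[[[-0.2,0,0,-0.04,0,0,0],[-0.2,0,0,-0.1,0,0,0],[-0.2,0,0,-0.16,0,0,0],[-0.2,0,0,-0.2,0,0,0],[-1,0,0,-0.2,0,0,0]]]'
python3 - <<'E'
from h import *
b=read_camera("scene");a=read_camera("top")
b=cv2.resize(b[165:265,265:345],None,fx=6,fy=6,interpolation=cv2.INTER_CUBIC)
a=cv2.resize(a[150:250,230:280],None,fx=6,fy=6,interpolation=cv2.INTER_CUBIC)
cv2.imwrite("pics/hang.png",cv2.convertScaleAbs(np.hstack([b,a])[:,:,::-1],alpha=1.4))
s=read_state();print(s['tool_pos'],s['force'])
E
```

```text
t: 14.72
tool_pos: [0.5307, 0.1441, 0.248]
orientation: [-3.14, 0.051, -0.007]
force: [0.3, 0.1, -0.8]
opening: 0.0313
gripper_force: 0.0
[0.52923213 0.14388978 0.24474148] [-0.43468603 -0.10741187  0.82190645]
```

View pics/hang.png

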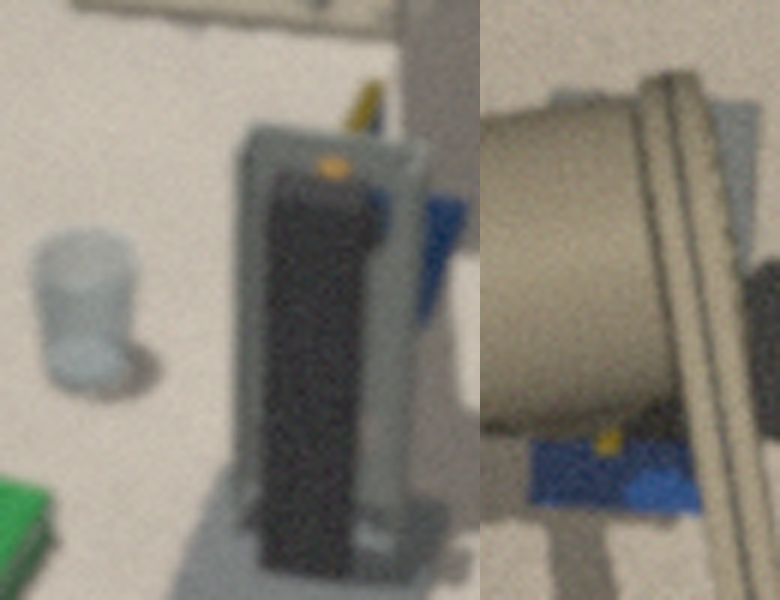

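The bracket hangs: the hook shows dark in the right slot (375,235), and the plate is at the face. Now shut the fingers and press.

```bash
python3 -m crank '[[[-1,0.018,0,0,0,0,0],[-1,0.036,0,0,0,0,0],[-1,0.036,0,0.03,0,0,0],[-1,0.036,0,0.06,0,0,0],[-1,0.036,0,0.076,0,0,0]]]'
python3 -m crank '[[[-1,0,0,0.002,0,0,0],[-1,0,0,0.004,0,0,0],[-1,0,0,0.006,0,0,0],[-1,0,0,0.008,0,0,0],[-1,0,0,0.008,0,0,0]]]'
```

```text
t: 15.45
tool_pos: [0.5463, 0.1432, 0.2049]
orientation: [3.141, -0.051, -0.005]
force: [-0.0, 1.7, -0.1]
opening: 0.0003
gripper_force: 0.0
t: 16.08
tool_pos: [0.5475, 0.1434, 0.2034]
orientation: [-3.141, 0.051, -0.0]
force: [-0.3, -0.1, 0.0]
opening: 0.0007
gripper_force: 0.0
```

```bash
python3 -m crank '[[[-1,0,0,0.002,0,0,0],[-1,0,0,0.004,0,0,0],[-1,0,0,0.006,0,0,0],[-1,0,0,0.008,0,0,0],[-1,0,0,0.008,0,0,0]]]'
python3 -m crank '[[[-1,0,0,0.001,0,0,0],[-1,0,0,0.002,0,0,0],[-1,0,0,0.003,0,0,0],[-1,0,0,0.004,0,0,0],[-1,0,0,0.004,0,0,0]]]'
```

```text
t: 16.7
tool_pos: [0.5475, 0.1434, 0.1998]
orientation: [-3.141, 0.051, -0.001]
force: [-1.9, 0.1, 4.7]
opening: 0.0002
gripper_force: 1.9
t: 17.32
tool_pos: [0.5478, 0.1435, 0.1987]
orientation: [-3.141, 0.051, -0.002]
force: [-3.7, -0.1, 8.5]
opening: 0.0004
gripper_force: 4.7
```

```bash
python3 -m crank '[[[-1,0,0,0.001,0,0,0],[-1,0,0,0.002,0,0,0],[-1,0,0,0.003,0,0,0],[-1,0,0,0.004,0,0,0],[-1,0,0,0.004,0,0,0]]]'
```

```text
t: 17.95
tool_pos: [0.5479, 0.1436, 0.197]
orientation: [-3.141, 0.05, -0.003]
force: [-3.9, -0.4, 10.9]
opening: 0.0008
gripper_force: 5.4
```

```bash
python3 -m crank '[[[-1,0,0,0.001,0,0,0],[-1,0,0,0.002,0,0,0],[-1,0,0,0.003,0,0,0],[-1,0,0,0.004,0,0,0],[-1,0,0,0.004,0,0,0]]]'
python3 -m crank '[[[-1,0,0,0.001,0,0,0],[-1,0,0,0.002,0,0,0],[-1,0,0,0.003,0,0,0],[-1,0,0,0.003,0,0,0],[-1,0,0,0.003,0,0,0]]]'
```

```text
t: 18.58
tool_pos: [0.5481, 0.1437, 0.1953]
orientation: [-3.14, 0.051, -0.004]
force: [-4.3, -0.2, 11.8]
opening: 0.0004
gripper_force: 6.0
t: 19.2
tool_pos: [0.5483, 0.1436, 0.1936]
orientation: [-3.141, 0.051, -0.004]
force: [-2.8, -0.4, 9.1]
opening: 0.0004
gripper_force: 4.9
```

```bash
python3 -m crank '[[[-1,0,0,0.001,0,0,0],[-1,0,0,0.002,0,0,0],[-1,0,0,0.003,0,0,0],[-1,0,0,0.003,0,0,0],[-1,0,0,0.003,0,0,0]]]'
```

```text
t: 19.82
tool_pos: [0.5485, 0.1436, 0.1929]
orientation: [-3.141, 0.051, -0.005]
force: [-4.8, 0.2, 13.7]
opening: 0.0001
gripper_force: 7.3
```

```bash
python3 -m crank '[[[-1,0,0,0.001,0,0,0],[-1,0,0,0.003,0,0,0],[-1,0,0,0.004,0,0,0],[-1,0,0,0.004,0,0,0],[-1,0,0,0.004,0,0,0]]]'
```

```text
t: 20.45
tool_pos: [0.5486, 0.1436, 0.1926]
orientation: [-3.14, 0.05, -0.007]
force: [-10.0, -1.6, 24.3]
opening: 0.0003
gripper_force: 12.6
```

Hard stop at 24 N. I'll lift off, get clear and look.

```bash
python3 -m crank '[[[-1,0,0,-0.004,0,0,0],[-1,0,0,-0.008,0,0,0],[-1,0,0,-0.012,0,0,0],[-1,0,0,-0.012,0,0,0],[-1,0,0,-0.012,0,0,0]]]'
python3 -m crank '[[[-1,0,0,-0.06,0,0,0],[-1,-0.06,0,-0.15,0,0,0],[-1,-0.18,0,-0.25,0,0,0],[-1,-0.3,0,-0.35,0,0,0],[-1,-0.4,0,-0.35,0,0,0]]]'
python3 - <<'E'
from h import *
b=read_camera("scene");a=read_camera("top")
b=cv2.resize(b[165:265,265:345],None,fx=6,fy=6,interpolation=cv2.INTER_CUBIC)
a=cv2.resize(a[150:250,230:280],None,fx=6,fy=6,interpolation=cv2.INTER_CUBIC)
cv2.imwrite("pics/fin.png",cv2.convertScaleAbs(np.hstack([b,a])[:,:,::-1],alpha=1.4))
E
```

```text
t: 21.08
tool_pos: [0.5476, 0.1434, 0.1945]
orientation: [-3.141, 0.051, -0.001]
force: [0.2, -0.6, 4.6]
opening: 0.0005
gripper_force: 2.2
t: 21.7
tool_pos: [0.3601, 0.1494, 0.3675]
orientation: [-3.141, 0.051, -0.003]
force: [-0.5, -0.1, 1.0]
opening: 0.0007
gripper_force: 0.0
```

View pics/fin.png

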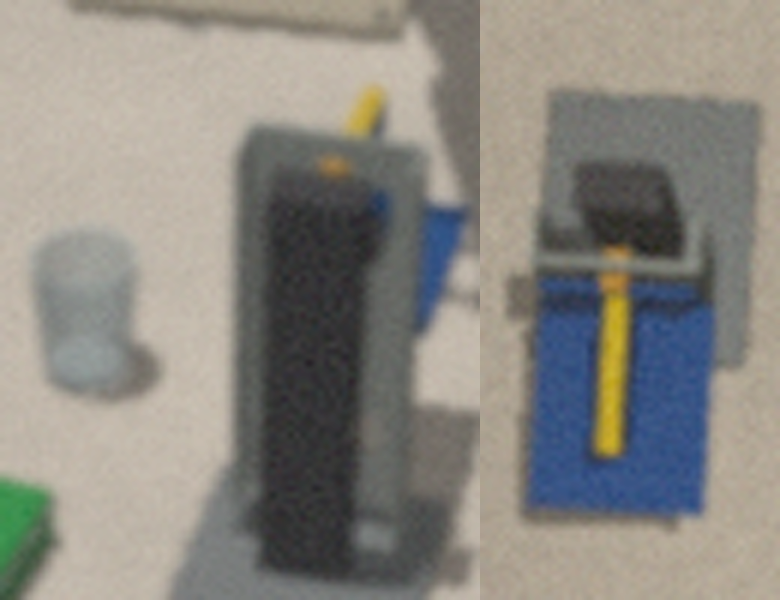

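Top view: the brass bolt (615,275) is fully out over the plate's top edge. Scene view: the plate corner has dropped from row 200 to 208 (about 4 mm) and stays there with the robot clear. It is locked, and the jar and slide box are unmoved.

```bash
python3 -m crank '[[[-1,0,0,0,0,0,0],[-1,0,0,0,0,0,0],[-1,0,0,0,0,0,0],[-1,0,0,0,0,0,0],[-1,0,0,0,0,0,0]]]'
python3 -c "
from plant import *
print(close_job())"
```

```text
t: 22.42
tool_pos: [0.3614, 0.1493, 0.3653]
orientation: [3.141, -0.051, -0.002]
force: [0.4, 0.1, -0.3]
opening: 0.0005
gripper_force: 0.0
the job is handed in; nothing more can be done
None
```

The largest blue bracket hung on the sprung rest, was let go, then pressed home and locked under the brass bolt (judged from the final pictures); I handed the job in at 22.4 s with the robot clear and the jar, slide box and bin never touched.

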